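# Load the condiment stand from the back

### The job

Load the condiment stand on the counter, working from back to front: first stand the two tall squeeze bottles in the two back bays under the wire shelf, one in each bay, and only then stand the short jar in the long front bay. Keep everything upright, set each thing down on the tray floor rather than dropping it, do not knock the wire shelf, and leave the other things on the counter where they are.

Things in the scene. Friction and masses are not known exactly. Their poses are not given: they have to be found in the camera images.
- stand: low tray of dark sheet steel, fixed to the counter, outside 190 (x) by 250 (y) by 22 mm high; walls 3 mm, floor 5 mm thick. Origin: centre of its underside; x points to the back of the stand (away from the robot), y to its left, z up. Walls 22 mm high at x = 0 and, behind it, at y = 0 form two back bays, each 90 (x) by 120 (y) mm inside, and one front bay, 90 (x) by 244 (y) mm
- back_left (a point): centre of the floor (its upper face) of the left back bay, 47 mm behind and 61 mm left of the tray's origin, 5 mm above the counter; axes as stand
- back_right (a point): the same for the right back bay, 47 mm behind and 61 mm right of the tray's origin; axes as stand
- front (a point): centre of the floor of the long front bay, 47 mm in front of the tray's origin; axes as stand
- overshelf: fixed steel wire shelf over the back bays, cup stack on it. Frame as stand. Underside 280 mm above the counter, cups' top 360 mm; spans x = 30 to 148, y = -142 to 142 mm. Its front edge is 17 mm in front of the back bays' centres: a tool pointing straight down does not fit there, one leaning back to the robot by 35 degrees does. Two 12 mm posts at x = 115, y = +-138 mm; no side or back wall
- bottle_a: tall squeeze bottle of plain white plastic, round, 50 mm diameter and straight from 0 to 113 mm height, then a shoulder and a pointed nozzle (21 mm diameter at 123 mm) to 150 mm. Rigid and closed, 0.2 to 0.4 kg. Origin: centre of its underside, z up. At the start it stands on the counter
- bottle_b: second tall squeeze bottle, identical to bottle_a; either may go in either back bay
- jar: short amber glass jar with a flat steel lid, round, 56 mm diameter (lid 55 mm, from 58 mm up), 75 mm tall, 0.2 to 0.35 kg. Origin: centre of its underside, z up. At the start it stands on the counter
- mug: bystander: white mug, 76 mm diameter, 85 mm tall, origin at the centre of its underside
- can: bystander: steel can, 66 mm diameter, 100 mm tall, origin at the centre of its underside
- mill: bystander: turned wooden pepper mill, 54 mm diameter, 130 mm tall, origin at the centre of its underside
- tumbler: bystander: open metal cup, 68 mm diameter, 100 mm tall, origin at the centre of its underside
- dipbowl: bystander: small steel bowl, 72 mm diameter, 32 mm tall, origin at the centre of its underside
- spatula: bystander: spatula lying flat on the counter, 200 mm long along its x axis, handle to -x
Things that resemble listed ones, but are neither listed nor needed, are in the scene too. What is shaped like the bottle_a but black or yellow is not meant.

How it is judged (in metres and radians):
On the way, in this order (a step that is already met when the one before it is completed fails the run):
1. both squeeze bottles stand released in the two back bays, one in each, while the jar is not yet in the stand (((x of bottle_a in the frame of back_left between -0.024 and 0.024 m and y of bottle_a in the frame of back_left between -0.04 and 0.04 m and z of bottle_a in the frame of back_left between -0.006 and 0.006 m and angle between each of bottle_a, bottle_b's own z axis and vertical below 0.12 rad and linear speed of each of bottle_a, bottle_b below 0.03 m/s and x of bottle_b in the frame of back_right between -0.024 and 0.024 m and y of bottle_b in the frame of back_right between -0.04 and 0.04 m and z of bottle_b in the frame of back_right between -0.006 and 0.006 m) or (x of bottle_b in the frame of back_left between -0.024 and 0.024 m and y of bottle_b in the frame of back_left between -0.04 and 0.04 m and z of bottle_b in the frame of back_left between -0.006 and 0.006 m and angle between each of bottle_b, bottle_a's own z axis and vertical below 0.12 rad and linear speed of each of bottle_b, bottle_a below 0.03 m/s and x of bottle_a in the frame of back_right between -0.024 and 0.024 m and y of bottle_a in the frame of back_right between -0.04 and 0.04 m and z of bottle_a in the frame of back_right between -0.006 and 0.006 m)) and contact force between each of bottle_a, bottle_b and the fingers below 0.05 N and horizontal distance between jar and stand above 0.17 m), for 0.1 s.
2. the jar stands in the front bay (x of jar in the frame of front between -0.021 and 0.021 m and y of jar in the frame of front between -0.098 and 0.098 m and z of jar in the frame of front between -0.006 and 0.006 m and angle between jar's own z axis and vertical below 0.12 rad and linear speed of jar below 0.03 m/s), for 0.1 s.
At the end, for the whole second after the job is handed in: both squeeze bottles stand upright (within 7 degrees), at rest and released on the floor (within 6 mm) of the two back bays, one in each (within 24 mm of the bay's centre front to back and 40 mm sideways); the jar likewise in the front bay (within 21 mm of its centre line, 98 mm sideways) (all of step 2 and ((x of bottle_a in the frame of back_left between -0.024 and 0.024 m and y of bottle_a in the frame of back_left between -0.04 and 0.04 m and z of bottle_a in the frame of back_left between -0.006 and 0.006 m and angle between each of bottle_a, bottle_b's own z axis and vertical below 0.12 rad and linear speed of each of bottle_a, bottle_b below 0.03 m/s and x of bottle_b in the frame of back_right between -0.024 and 0.024 m and y of bottle_b in the frame of back_right between -0.04 and 0.04 m and z of bottle_b in the frame of back_right between -0.006 and 0.006 m) or (x of bottle_b in the frame of back_left between -0.024 and 0.024 m and y of bottle_b in the frame of back_left between -0.04 and 0.04 m and z of bottle_b in the frame of back_left between -0.006 and 0.006 m and angle between each of bottle_b, bottle_a's own z axis and vertical below 0.12 rad and linear speed of each of bottle_b, bottle_a below 0.03 m/s and x of bottle_a in the frame of back_right between -0.024 and 0.024 m and y of bottle_a in the frame of back_right between -0.04 and 0.04 m and z of bottle_a in the frame of back_right between -0.006 and 0.006 m)) and contact force between each of bottle_a, bottle_b, jar and the fingers below 0.05 N); the robot touches nothing.
It fails at once if a squeeze bottle or the jar is tipped by more than 30 degrees (angle between any of bottle_a, bottle_b, jar's own z axis and vertical above 0.52 rad).
It fails at once if a squeeze bottle or the jar is dropped (from more than about 10 mm) or sent flying ((linear speed of bottle_a above 0.45 m/s and contact force between bottle_a and the fingers below 0.05 N) or (linear speed of bottle_b above 0.45 m/s and contact force between bottle_b and the fingers below 0.05 N) or (linear speed of jar above 0.45 m/s and contact force between jar and the fingers below 0.05 N)).
It fails at once if one of the other things on the counter is moved by more than 30 mm (distance of any of mug, can, mill, dipbowl, spatula, tumbler from where it was at the start of the episode above 0.03 m).
It fails at once if the overhead wire shelf is knocked (more than 15 N) (contact force between overshelf and anything else above 15 N).
It also fails if it takes over 69 s, if anything falls off the work surface, if the arm or the gripper's body presses on something with over 40 N, if the wrist force passes 120 N, or if a joint passes its speed limit or range.

### The arm

A 6-joint arm with a two-finger parallel gripper is mounted at the origin on the work surface. World frame = base frame: x ahead of the robot, y to its left, z up, the work surface at z = 0. Lengths are in mm, angles in rad, forces in N, time in s.
With the tool pointing down it reaches from about 325 to 875 mm from the base axis. Payload 4.4 kg.
Tool frame: the origin (TCP) lies midway between the tips of the shut fingers; the grasp point (between the pads) lies 19 mm behind it; z points along the fingers, y is the direction in which the jaws open and shut (so a half turn about z gives the same grasp; the last joint's range is limited). The gripper opens to 85 mm and grips with 20 to 120 N. Pads are 22 mm wide; open, the fingers measure 114 mm over their backs; the gripper's body (76 mm by 85 mm) begins 54 mm behind the grasp point. The pads swing forward as they close: fully open they stand 13 mm farther back than shut.
Start: joints at [1.008, 0.207, 1.542, -0, 1.393, -0.15], TCP at [230.159, 526.929, 231.282] pointing down, gripper open.
Joint ranges: [-2.73, 2.73], [-0.86, 2.22], [0.23, 2.46], [-1.11, 4.25], [0.08, 2.63], [-2.82, 2.82]. Speed limits (rad/s): [2.79, 2.79, 3.14, 3.14, 3.14, 3.14].

### API

Orientations are given as a unit quaternion [x, y, z, w].
In Python, from workcell import * gives the robot as it stands. The module is installed in compiled form; this text tells all that it offers.
- The arm moves only by the tool play_rows, never from a script. Its arguments are lists of equal length, an entry for each row: "linear": the shift along the tool's x, y, z in cm, a list of three; "delta_rot": the turn, a rotation vector about the tool's x, y, z in degrees, a list of three. A call has 1 to 20 rows; each row is the pose to reach, as a shift and turn from the pose measured when the call began, along the tool's axes at that moment; what a row does not reach only later rows make up. A row lasts 1/8 s, in which the tool goes at most 62.5 mm and 10.7 degrees, less where a joint would pass 70% of its speed; a pose out of reach is approached as far as the arm can. A call with a gripper value outside its range is refused whole. "claw" is the gripper command: -1 is fully open, 1 is shut, values between are in proportion, set as the call begins (left out, the last holds). The fingers move at their own pace and stop on an object; "grip_force" is the grip in N (left out, the last holds). Time passes only in rows, so rows that repeat a pose let the fingers close. It gives the time, the measured TCP pose, the force and the opening at its end, in the units of the state.
- read_state(): the state, without advancing time (a new reading comes with each control period).
- get_image(name): name is "scene" or "top" or "wrist"; returns a dict with "color" (400x640x3 uint8, red, green, blue), "fov_y" (degrees; the focal length in pixels is half the picture's height over the tangent of half this angle, whatever the lens; pixels are square), "cx", "cy" (the principal point, pixels), "R" (3x3) and "t" (3): a world point X has camera coordinates R X + t. Camera axes: x right, y down, z forward; pixel columns grow to the right and rows downward; lengths in mm; the calibration is good to about 2 mm. A picture is of the moment at which its call begins. There is no depth.
- close_job(): hands the job in, once; it reports no verdict.
Trained networks look in a picture, given as the dict that the camera call returned (one of the last four; its "shot" number tells which), for a name from the list of things; names that differ only in an ending like _2 or _b are one class to them, and where a whole thing is asked for, a point or a joint stands for the part that bears it (a point fixed in the world has none). Each returns a list of dicts, best first, with "confidence" (0 to 1); they miss things now and then, are a little off and sometimes report something else, mostly with a low value. They report only what shows in the picture. A call takes as long as a camera call. They do not tell look-alikes from the thing itself.
- recognise(picture, label): "xyz" ([x, y, z] in mm, in world coordinates, good to about 4 mm: the middle of the surface that is visible of it).
- trace(picture, label): "pixels" (400x640 bool, what is visible of it).
The state is a dict: "time": time; "joints": joint angles; "joint_vel": joint speeds; "joint_torque": joint torques, N m; "tcp_pos": TCP position; "ee_rot": TCP orientation; "force": force on the tool from outside, world axes, zero at the start; "wrist_torque": the same for the moment, N m; "grip_width": finger opening in mm.
Only numpy, scipy, OpenCV 4.12 (cv2) and the standard library are available. Lean on these libraries where they do the work, as an engineer would, in place of code of your own. Each camera call takes 0.05 s, during which the arm holds its last target. There are 200 camera calls.

## Working session

There is one attempt and no reset: what is moved stays moved. The work goes in short steps, Python scripts to look and compute and a tool call to move; the robot and the scene stay as the last step left them, time stands still between calls to the robot, and variables do not carry over. Pictures are saved under pics/ and viewed, about 8 in all and at most 12, crops included, and the job is handed in when it is done.

Besides the shell and the picture viewer there is one more tool, called after ">>>" as name(argument=value, ...) on one line, values as JSON. play_rows: Moves the arm, as the interface text tells. Its arguments: {"type":"object","properties":{"linear":{"type":"array","items":{"type":"array","items":{"type":"number"}}},"delta_rot":{"type":"array","items":{"type":"array","items":{"type":"number"}}},"claw":{"type":"number"},"grip_force":{"type":"number"}},"required":["linear","delta_rot"]}

```bash
mkdir -p pics; cat > h.py <<'E'
from workcell import *
import numpy as np, cv2
from scipy.spatial.transform import Rotation as Rn
def save(im,n): cv2.imwrite(f'pics/{n}.png',cv2.cvtColor(im['color'] if isinstance(im,dict) else im,cv2.COLOR_RGB2BGR))
def f(im): return 200/np.tan(np.radians(im['fov_y'])/2)
def proj(im,X):
    c=np.array(im['R'])@np.array(X,float)+np.array(im['t']); return f(im)*c[:2]/c[2]+[im['cx'],im['cy']]
def ray(im,u,v,z):
    R=np.array(im['R']);o=-R.T@np.array(im['t']);d=R.T@np.array([(u-im['cx'])/f(im),(v-im['cy'])/f(im),1]);return o+d*(z-o[2])/d[2]
E
python3 - <<'E'
from h import *
s=read_state();print(s)
for n in ('scene','top'):
    im=get_image(n);save(im,n+'0');R=np.array(im['R']);print(n,im['fov_y'],-R.T@np.array(im['t']),R[2])
    for l in ['bottle_a','jar','stand','overshelf','mug','can','mill','tumbler','dipbowl','spatula']:
        try:print(l,[(np.round(r['xyz']),round(r['confidence'],2),np.round(proj(im,r['xyz']))) for r in recognise(im,l)])
        except Exception as e:print(l,e)
E
```

```text
{'time': 0.0, 'joints': array([ 1.00851175e+00,  2.07456065e-01,  1.54300868e+00, -1.29363376e-05,
        1.39350964e+00, -1.50492468e-01]), 'joint_vel': array([ 3.16781042e-04,  1.65057882e-03, -2.40439793e-04,  1.26727980e-04,
       -1.07630330e-03, -3.50253242e-05]), 'joint_torque': array([ 6.33567106e-04, -3.83030784e+01, -2.91600072e+01, -9.25631412e-05,
        1.03918966e-02,  3.72115032e-07]), 'tcp_pos': array([229.730589  , 526.25464171, 230.0793499 ]), 'ee_rot': array([ 2.04443099e-01,  9.78877725e-01, -1.11825843e-03, -4.09518928e-04]), 'force': array([-0.45207282,  0.186287  ,  0.21743283]), 'wrist_torque': array([-0.03914959,  0.00077703, -0.00946179]), 'grip_width': 85.30409143897457}
scene 49.554788514742775 [1121.06719229 -372.53653699 1223.14240215] [-0.44895426  0.27316889 -0.85077543]
bottle_a [(array([628.,  -7.,  93.]), 0.86, array([339., 224.])), (array([276., 226.,  84.]), 0.85, array([344., 118.])), (array([ 522., -326.,   95.]), 0.75, array([225., 243.])), (array([ 634., -152.,  107.]), 0.72, array([297., 245.])), (array([530.,   4.,  94.]), 0.66, array([32
[... 1739 characters left out ...]
2, array([387., 183.])), (array([ 684., -417.,   62.]), 0.29, array([488., 124.]))]
mug [(array([731.,  54.,  33.]), 0.69, array([308., 109.]))]
can [(array([ 701., -223.,   99.]), 0.82, array([416., 113.])), (array([732.,  57.,  34.]), 0.68, array([307., 109.])), (array([ 681., -417.,   60.]), 0.51, array([488., 125.]))]
mill [(array([689., -75.,  93.]), 0.69, array([357., 119.]))]
tumbler [(array([ 681., -417.,   60.]), 0.59, array([488., 125.]))]
dipbowl [(array([ 377., -145.,   16.]), 0.86, array([383., 241.])), (array([ 495., -315.,  122.]), 0.49, array([456., 193.]))]
spatula [(array([328.,  36.,   5.]), 0.77, array([314., 260.])), (array([729.,  56.,  32.]), 0.3, array([308., 110.]))]
```

View images.

```bash
python3 - <<'E'
import cv2
a=cv2.imread('pics/scene0.png')[80:330,190:510];b=cv2.imread('pics/top0.png')[90:330,120:520]
cv2.imwrite('pics/sc1.png',cv2.resize(a,None,fx=2.4,fy=2.4,interpolation=3)[:600,:800]);cv2.imwrite('pics/tc1.png',cv2.resize(b,None,fx=2,fy=2,interpolation=3))
E
```

```text
(no output)
```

View pics/sc1.png

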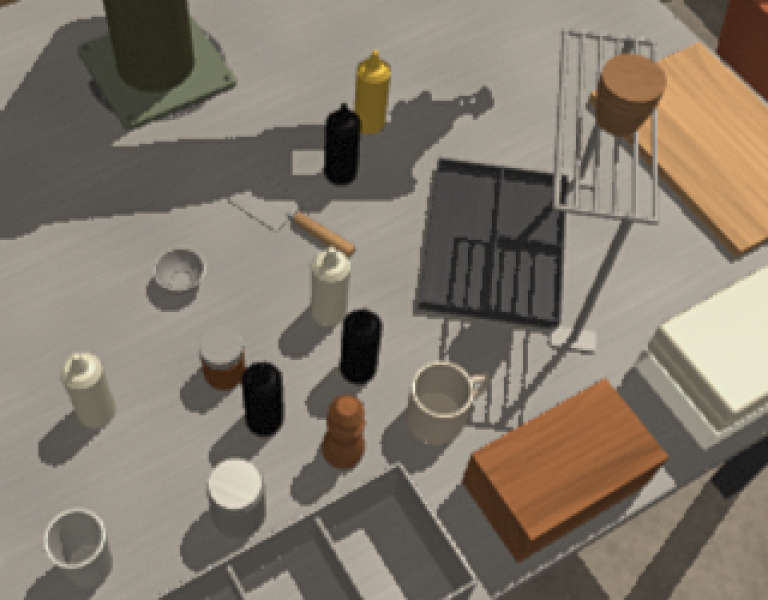

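View pics/tc1.png

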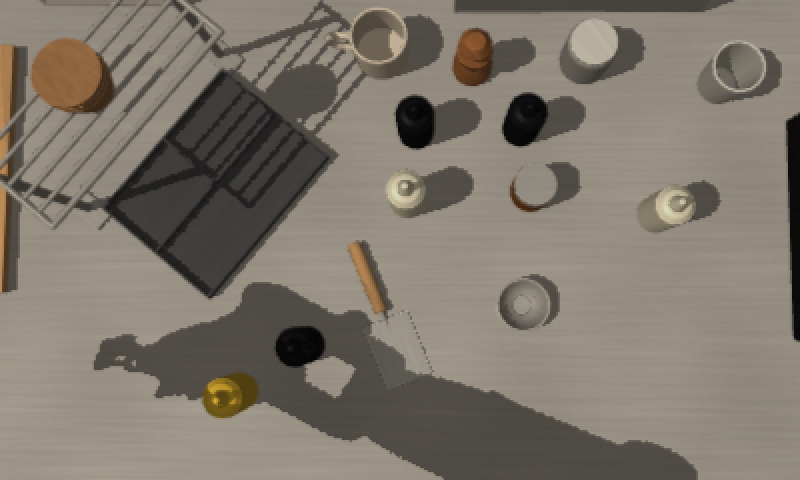

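```bash
cat >> h.py <<'E'
from scipy.optimize import minimize
BOT=[(0,25),(113,25),(123,10.5),(150,4)];JAR=[(0,28),(58,28),(75,27.5)]
th=np.linspace(0,2*np.pi,40)
def sil(im,prof,p,dz=0):
    m=np.zeros((1600,2560),np.uint8)
    for (z0,r0),(z1,r1) in zip(prof,prof[1:]):
        P=[[p[0]+r*np.cos(t),p[1]+r*np.sin(t),z+dz] for z,r in((z0,r0),(z1,r1)) for t in th]
        q=np.array([(proj(im,x)+.5)*4 for x in P],np.float32);cv2.fillConvexPoly(m,cv2.convexHull(q).astype(np.int32),1)
    return cv2.resize(m.astype(np.float32),(640,400),interpolation=cv2.INTER_AREA)
def box(im,p):
    c,s=np.cos(p[2]),np.sin(p[2]);P=[[p[0]+c*a-s*b,p[1]+s*a+c*b,z] for a in(-95,95) for b in(-125,125) for z in(0,22)]
    m=np.zeros((1600,2560),np.uint8);q=np.array([(proj(im,x)+.5)*4 for x in P],np.float32);cv2.fillConvexPoly(m,cv2.convexHull(q).astype(np.int32),1)
    return cv2.resize(m.astype(np.float32),(640,400),interpolation=cv2.INTER_AREA)
def fit(fn,ims,masks,p0,sc):
    def c(q):
        p=p0+q*sc;return sum(np.abs(fn(i,p)-m).sum()/m.sum() for i,m in zip(ims,masks))
    r=minimize(c,np.zeros(len(p0)),method='Nelder-Mead',options=dict(initial_simplex=np.vstack([np.zeros(len(p0)),np.eye(len(p0))]),xatol=.02,fatol=1e-4));return p0+r.x*sc,r.fun
def masknear(im,l,p):
    best=[(t['pixels'],np.hypot(*(np.argwhere(t['pixels']).mean(0)[::-1]-proj(im,p)))) for t in trace(im,l) if t['pixels'].any()]
    b=min(best,key=lambda t:t[1]) if best else (None,999);return b[0] if b[1]<15 else None
E
python3 - <<'E'
from h import *
ims=[get_image('scene'),get_image('top')]
for l,pr,p0 in [('bottle_a',BOT,(520,10,75)),('bottle_a',BOT,(505,-320,75)),('jar',JAR,(535,-153,40))]:
    ms=[(i,m) for i in ims for m in [masknear(i,l,p0)] if m is not None]
    print(l,[m.sum() for _,m in ms],fit(lambda i,p:sil(i,pr,p),[i for i,_ in ms],[m for _,m in ms],np.array(p0[:2],float),np.array([10,10])),[fit(lambda i,p:sil(i,pr,p),[i],[m],np.array(p0[:2],float),np.array([10,10])) for i,m in ms])
P=np.array([[235,124],[287.5,167.5],[226,238.5],[172.5,193.5]])
W=[ray(ims[1],u,v,20) for u,v in P];print(np.round(W),[np.linalg.norm(W[i]-W[i-1]) for i in range(4)])
ctr=np.mean(W,0);print(ctr)
ms=[trace(i,'stand') for i in ims];print([[(t['confidence'],t['pixels'].sum(),np.argwhere(t['pixels']).mean(0)) for t in m] for m in ms])
for j,(i,m) in enumerate(zip(ims,ms)):
    yaw=np.arctan2(*(((W[0]+W[3])/2-ctr)[1::-1]))
    for t in m: 
        r=fit(box,[i],[t['pixels']],np.array([ctr[0],ctr[1],yaw]),np.array([10,10,.1]));print(j,r)
E
```

```text
bottle_a [np.int64(464), np.int64(369)] (array([518.68925571,  13.35022211]), np.float64(0.2246113826978787)) [(array([521.03791825,  14.60162546]), np.float64(0.04983836206896552)), (array([516.80493146,  12.36073509]), np.float64(0.08705962059620596))]
bottle_a [np.int64(513), np.int64(519)] (array([ 499.37173843, -320.61038971]), np.float64(0.18992185827445945)) [(array([ 501.78717911, -319.25212979]), np.float64(0.04519980506822612)), (array([ 498.90067197, -322.64068708]), np.float64(0.0625))]
jar [np.int64(415), np.int64(414)] (array([ 530.40758133, -152.75666046]), np.float64(0.2284649467434957)) [(array([ 532.04506144, -151.76055151]), np.float64(0.07454819277108433)), (array([ 528.53399992, -154.1815691 ]), np.float64(0.09148550724637682))]
[[694. 255.  20.]
 [574. 110.  20.]
 [382. 272.  20.]
 [503. 420.  20.]] [np.float64(252.4469440642652), np.float64(188.074045414002), np.float64(250.9599119546403), np.float64(190.72906997889802)]
[538.19654418 263.92198817  20.        ]
[[(0.96, np.int64(5898), array([166.90081384, 413.85910478]))], [(0.92, np.int64(10512), array([165.80013318, 205.77616058]))]]
0 (array([542.84810781, 274.14702514,   0.87798391]), np.float64(0.38490801966768395))
1 (array([538.79254816, 272.12411534,   0.88212867]), np.float64(0.3835675894216134))
```

```bash
python3 - <<'E'
from h import *
ims=[get_image('scene'),get_image('top')];out=[]
x0,y0,a=538.5,265,.88
c,s=np.cos(a),np.sin(a)
def w(x,y,z): return [x0+c*x-s*y,y0+s*x+c*y,z]
for im,(u,v,W,H) in zip(ims,[(350,85,130,145),(110,80,190,165)]):
    k=4 if u==350 else 2.9
    g=cv2.resize(im['color'][v:v+H,u:u+W],None,fx=k,fy=k,interpolation=3).copy()
    def L(P,col): 
        q=((np.array([proj(im,w(*p)) for p in P])+.5-[u,v])*k*8).astype(np.int32);cv2.polylines(g,[q],True,col,1,cv2.LINE_AA,3)
    L([(-95,-125,22),(95,-125,22),(95,125,22),(-95,125,22)],(255,0,0))
    L([(-95,-125,0),(95,-125,0),(95,125,0),(-95,125,0)],(0,255,0))
    L([(0,-125,22),(0,125,22)],(255,255,0));L([(0,0,22),(95,0,22)],(255,255,0))
    L([(30,-142,282),(148,-142,282),(148,142,282),(30,142,282)],(0,200,255))
    out.append(g)
h=max(o.shape[0] for o in out);out=[cv2.copyMakeBorder(o,0,h-o.shape[0],0,0,0) for o in out]
o=np.hstack(out)
print(o.shape);sc=min(1,800/o.shape[1]);save(cv2.resize(out[0],None,fx=1,fy=1),'ovs');save(out[1],'ovt')
E
```

```text
(580, 1071, 3)
```

View pics/ovs.png

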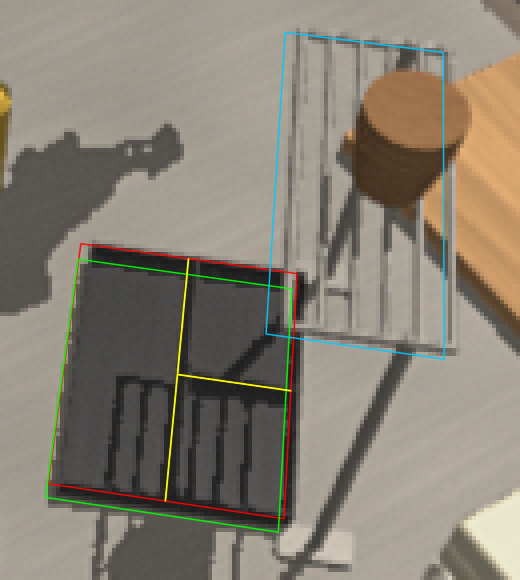

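View pics/ovt.png

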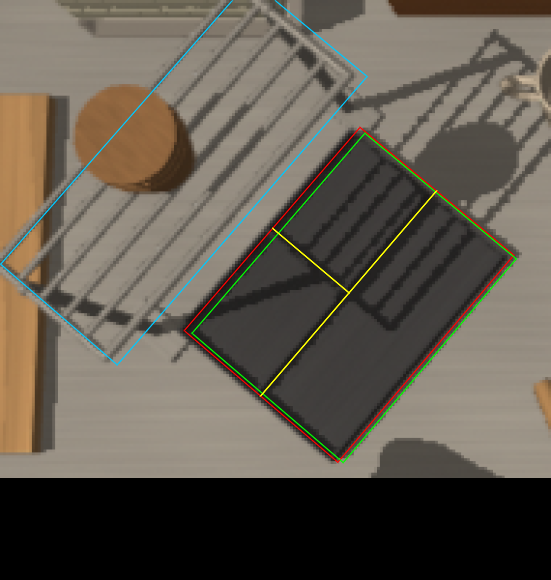

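White bottles at scene crop (330,285) and (88,390), yellow (373,90) and black (342,145), (262,400), (360,345) rejected; jar at (222,358), not the bowl or can. The tray overlay matches within about 2 px.

```bash
cat >> h.py <<'E'
SX,SY,SA=540,267.5,.88
def st(x,y): return [SX+np.cos(SA)*x-np.sin(SA)*y,SY+np.sin(SA)*x+np.cos(SA)*y]
def plan(*T):
    "T: (grasp point xyz, heading deg, lean deg, back-off mm)"
    s=read_state();R0=Rn.from_quat(s['ee_rot']);p0=s['tcp_pos']
    print('t',round(s['time'],2),'tcp',np.round(p0,1),'j',np.round(s['joints'],2),'w',round(s['grip_width'],1),'F',np.round(s['force'],1))
    for g,H,L,b in T:
        H,L=np.radians([H,L]);z=np.array([np.sin(L)*np.cos(H),np.sin(L)*np.sin(H),-np.cos(L)]);y=np.array([np.sin(H),-np.cos(H),0]);x=np.cross(y,z)
        R=Rn.from_matrix(np.stack([x,y,z],1));p=np.array(g)+(19-b)*z
        print('lin',np.round(R0.inv().apply(p-p0)/10,2).tolist(),'rot',np.round((R0.inv()*R).as_rotvec(degrees=True),1).tolist(),'->',np.round(p))
E
python3 - <<'E'
from h import *
print(st(40,-63),st(40,63),st(-100,-63),st(-100,63),st(-47,0))
plan(([480,80,220],45,20,0),([519,13.5,92],5,40,130))
E
```

```text
[np.float64(614.0425951385782), np.float64(258.1890330714482)] [np.float64(516.9294963973082), np.float64(338.4700772404693)] [np.float64(524.841434950777), np.float64(150.2855900255925)] [np.float64(427.7283362095069), np.float64(230.56663419461364)] [np.float64(510.0538962226667), np.float64(231.27527269174846)]
t 1.7 tcp [230.2 526.9 231.3] j [ 1.01  0.21  1.54  0.    1.39 -0.15] w 85.7 F [-0.1 -0.   0. ]
lin [-41.02, -30.35, 2.91] rot [-19.4, 13.2, 110.1] -> [485.  85. 202.]
lin [-40.76, -38.9, 5.42] rot [-52.2, 13.3, 143.4] -> [448.   7. 177.]
```

>>> play_rows(linear=[[-10,-7,0.7],[-20,-15,1.4],[-30,-22,2.1],[-41,-30.4,2.9],[-41,-30.4,2.9],[-41,-30.4,2.9],[-41,-30.4,2.9],[-41,-30.4,2.9],[-41,-30.4,2.9],[-41,-30.4,2.9],[-41,-30.4,2.9],[-41,-30.4,2.9],[-41,-30.4,2.9]], delta_rot=[[-1.8,1.2,10],[-3.6,2.4,20],[-5.4,3.6,30],[-7.2,4.8,40],[-9,6,50],[-10.8,7.2,60],[-12.5,8.5,70],[-14.2,9.7,80],[-16,11,90],[-17.7,12.2,100],[-19.4,13.2,110],[-19.4,13.2,110],[-19.4,13.2,110]], claw=-1, grip_force=60)

```text
time: 3.32
tcp_pos: [484.4, 84.3, 202.6]
ee_rot: [0.909, 0.379, 0.16, -0.066]
force: [0.7, -0.5, 0.8]
grip_width: 85.4
```

```bash
python3 - <<'E'
from h import *
plan(([519,13.5,92],5,40,130),([519,13.5,92],5,40,0))
E
```

```text
t 3.33 tcp [484.4  84.3 202.6] j [-0.19 -0.11  1.98  0.32  1.1   0.46] w 85.4 F [ 0.7 -0.5  0.8]
lin [-8.43, 2.82, -0.34] rot [-20.1, 19.2, 35.1] -> [448.   7. 177.]
lin [-5.84, 8.2, 11.21] rot [-20.1, 19.2, 35.1] -> [531.  15.  77.]
```

>>> play_rows(linear=[[-2.1,0.7,-0.1],[-4.2,1.4,-0.2],[-6.3,2.1,-0.3],[-8.4,2.8,-0.3],[-8.4,2.8,-0.3],[-8.4,2.8,-0.3]], delta_rot=[[-4,3.8,7],[-8,7.7,14],[-12,11.5,21],[-16,15.4,28],[-20.1,19.2,35.1],[-20.1,19.2,35.1]])

```text
time: 4.08
tcp_pos: [446.7, 8.8, 175.5]
ee_rot: [0.939, 0.043, 0.341, -0.016]
force: [-0.3, -0.0, 0.2]
grip_width: 85.1
```

```bash
python3 - <<'E'
from h import *
plan(([519,13.5,92],5,40,0))
im=get_image('wrist');save(im,'w1')
print([(np.round(r['xyz']),r['confidence']) for r in recognise(im,'bottle_a')])
m=masknear(im,'bottle_a',(519,13.5,75))
if m is not None: print(m.sum(),np.argwhere(m).min(0),np.argwhere(m).max(0),fit(lambda i,p:sil(i,BOT,p),[im],[m],np.array([519,13.5]),np.array([8,8])))
E
```

```text
t 4.08 tcp [446.7   8.8 175.5] j [-0.4  -0.45  2.41  0.54  0.62  0.73] w 85.1 F [-0.3 -0.   0.2]
lin [0.2, 0.2, 12.96] rot [-0.2, 0.1, 0.2] -> [531.  15.  77.]
[(array([ 496., -300.,   26.]), 0.97), (array([347., 142.,  42.]), 0.89), (array([599.,  -1., 110.]), 0.8), (array([505.,  12., 116.]), 0.74), (array([ 602., -128.,   98.]), 0.63)]
3887 [160 294] [248 351] (array([518.43771696,  11.68144131]), np.float64(0.03220671468999228))
```

View pics/w1.png

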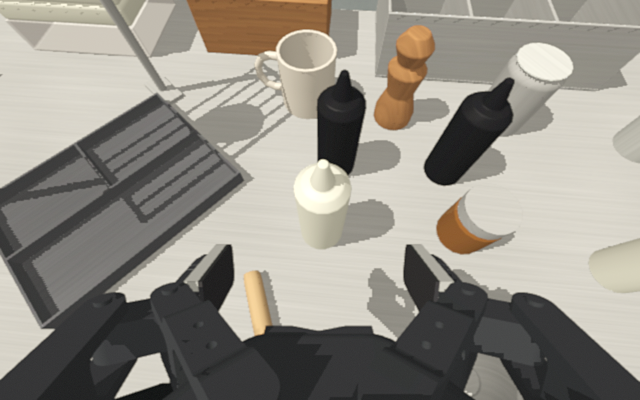

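>>> play_rows(linear=[[0.1,0.1,3],[0.2,0.2,6],[0.2,0.3,9],[0.2,0.3,11],[0.2,0.3,12.5],[0.2,0.3,13],[0.2,0.3,13],[0.2,0.3,13]], delta_rot=[[0,0,0],[0,0,0],[0,0,0],[0,0,0],[0,0,0],[0,0,0],[0,0,0],[0,0,0]])

```text
time: 5.22
tcp_pos: [534.7, 12.0, 80.5]
ee_rot: [0.938, 0.043, 0.343, -0.015]
force: [0.2, -0.2, -0.2]
grip_width: 85.4
```

>>> play_rows(linear=[[0,0,0],[0,0,0],[0,0,0],[0,0,0],[0,0,0],[0,0,0]], delta_rot=[[0,0,0],[0,0,0],[0,0,0],[0,0,0],[0,0,0],[0,0,0]], claw=1, grip_force=60)

```text
time: 5.98
tcp_pos: [535.2, 12.2, 81.3]
ee_rot: [0.938, 0.043, 0.344, -0.015]
force: [-2.2, 1.1, 5.4]
grip_width: 48.5
```

```bash
python3 - <<'E'
from h import *
s=read_state();z=Rn.from_quat(s['ee_rot']).apply([0,0,1]);print('grasp pt',s['tcp_pos']-19*z,z)
g=s['tcp_pos']-19*z;g=[g[0],g[1]]
im=get_image('wrist');print('cam in tool',Rn.from_quat(s['ee_rot']).inv().apply(-np.array(im['R']).T@np.array(im['t'])-s['tcp_pos']))
plan((g+[92+50],5,40,0),(st(-100,-63)+[92+60],50.4,40,0))
E
```

```text
grasp pt [522.94152118  11.13167078  95.83433708] [ 0.6432153   0.05774308 -0.76350496]
cam in tool [  67.28758607    0.28343842 -142.67830265]
t 6.03 tcp [535.1  12.2  81.3] j [-0.28  0.06  2.28  1.06  0.27  0.24] w 48.5 F [-2.4  0.8  6.3]
lin [2.98, 0.01, -3.53] rot [-0.1, -0.2, 0.2] -> [535.  12. 127.]
lin [4.47, -14.7, -3.6] rot [29.2, -0.2, -34.5] -> [533. 160. 137.]
```

>>> play_rows(linear=[[0,0,0],[0,0,0],[0,0,0],[0,0,0],[0,0,0]], delta_rot=[[0,0,0],[0,0,0],[0,0,0],[0,0,0],[0,0,0]], claw=-1)

```text
time: 6.65
tcp_pos: [535.1, 12.2, 81.3]
ee_rot: [0.938, 0.043, 0.343, -0.015]
force: [0.3, -0.2, -0.0]
grip_width: 85.3
```

```bash
python3 - <<'E'
from h import *
plan(([520,11.8,93],30,48,0))
im=get_image('top');m=masknear(im,'bottle_a',(518,12,75))
print(m is not None and fit(lambda i,p:sil(i,BOT,p),[im],[m],np.array([519,12.]),np.array([8,8])))
E
```

```text
t 6.65 tcp [535.1  12.2  81.3] j [-0.28  0.06  2.28  1.06  0.27  0.24] w 85.3 F [ 0.3 -0.2 -0. ]
lin [-0.24, -0.69, -0.07] rot [17.3, 7.7, -17.8] -> [532.  19.  80.]
(array([516.8046875,  12.453125 ]), np.float64(0.4693223443223443))
```

>>> play_rows(linear=[[-0.05,-0.12,0],[-0.1,-0.24,0],[-0.14,-0.36,-0.05],[-0.18,-0.48,-0.05],[-0.22,-0.6,-0.1],[-0.25,-0.7,-0.1],[-0.25,-0.7,-0.1],[-0.25,-0.7,-0.1]], delta_rot=[[2.9,1.3,-3],[5.8,2.6,-6],[8.7,3.9,-9],[11.6,5.2,-12],[14.5,6.5,-15],[17.3,7.7,-17.8],[17.3,7.7,-17.8],[17.3,7.7,-17.8]])

```text
time: 7.75
tcp_pos: [531.9, 19.0, 80.3]
ee_rot: [0.882, 0.236, 0.393, -0.105]
force: [-0.6, 0.6, -0.8]
grip_width: 85.3
```

>>> play_rows(linear=[[0,0,0],[0,0,0],[0,0,0],[0,0,0],[0,0,0],[0,0,0]], delta_rot=[[0,0,0],[0,0,0],[0,0,0],[0,0,0],[0,0,0],[0,0,0]], claw=1, grip_force=60)

```text
time: 8.5
tcp_pos: [532.0, 19.4, 80.7]
ee_rot: [0.882, 0.236, 0.393, -0.105]
force: [-1.6, 2.4, 5.9]
grip_width: 48.5
```

```bash
cat >> h.py <<'E'
def gp():
    s=read_state();return s['tcp_pos']-19*Rn.from_quat(s['ee_rot']).apply([0,0,1])
E
python3 - <<'E'
from h import *
g=gp();print(g)
plan((list(g[:2])+[g[2]+50],30,48,0),(st(-100,-63)+[g[2]+50],50.4,48,0),(st(-100,-63)+[g[2]+50],45,48,0))
E
```

```text
[519.73581403  12.37293581  93.41328632]
t 8.5 tcp [532.   19.4  80.7] j [-0.54  0.17  2.26  1.32  0.74 -0.55] w 48.5 F [-1.6  2.4  5.9]
lin [3.72, 0.0, -3.34] rot [-0.0, -0.1, 0.0] -> [532.  19. 131.]
lin [8.56, -12.18, 2.05] rot [15.2, -0.1, -13.6] -> [534. 161. 131.]
lin [8.59, -12.05, 2.08] rot [11.1, -0.1, -10.0] -> [535. 160. 131.]
```

>>> play_rows(linear=[[0.7,0,-0.7],[1.9,0,-1.7],[3.1,0,-2.8],[3.7,0,-3.3],[4.2,-1.2,-2.8],[4.8,-2.7,-2.1],[5.4,-4.2,-1.5],[6,-5.7,-0.8],[6.6,-7.2,-0.1],[7.2,-8.7,0.5],[7.8,-10.2,1.2],[8.3,-11.4,1.7],[8.55,-12.2,2.05],[8.55,-12.2,2.05],[8.55,-12.2,2.05]], delta_rot=[[0,0,0],[0,0,0],[0,0,0],[0,0,0],[1.5,0,-1.3],[3.3,0,-3],[5.2,0,-4.6],[7,0,-6.3],[8.9,0,-8],[10.8,0,-9.7],[12.6,0,-11.3],[14.2,0,-12.7],[15.2,-0.1,-13.6],[15.2,-0.1,-13.6],[15.2,-0.1,-13.6]])

```text
time: 10.38
tcp_pos: [533.6, 161.1, 130.5]
ee_rot: [0.827, 0.389, 0.368, -0.173]
force: [0.5, -0.4, -2.8]
grip_width: 48.5
```

```bash
python3 - <<'E'
from h import *
g=gp();print(g)
plan((st(37,-63)+[93.5+38],50.4,48,0),(st(37,-63)+[93.5+7],50.4,48,0))
im=get_image('wrist');im2=get_image('scene')
a=im['color'];b=cv2.resize(im2['color'][85:260,280:500],(503,400),interpolation=3);o=np.hstack([a,b]);save(cv2.resize(o,(800,280)),'c1')
m=masknear(im2,'bottle_a',(525,150,125))
print(m is not None and fit(lambda i,p:sil(i,BOT,p,46),[im2],[m],np.array([525,150.]),np.array([8,8])))
E
```

```text
[524.64513254 150.23163069 143.24570173]
t 10.38 tcp [533.6 161.1 130.5] j [-0.28  0.11  2.15  1.13  0.85 -0.37] w 48.5 F [ 0.5 -0.4 -2.8]
lin [8.32, 0.01, 10.97] rot [-0.0, 0.0, -0.1] -> [621. 267. 119.]
lin [6.01, 0.01, 13.05] rot [-0.0, 0.0, -0.1] -> [621. 267.  88.]
(array([523.8420372 , 154.71793938]), np.float64(0.3865))
```

View pics/c1.png

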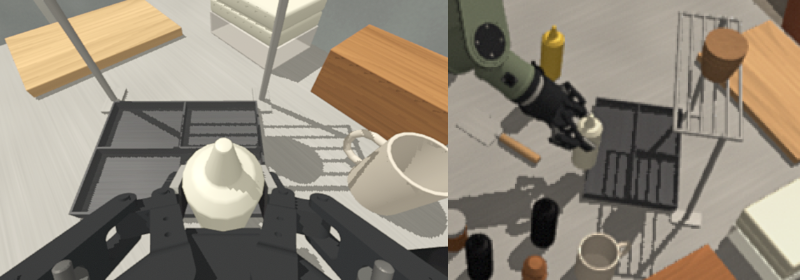

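```bash
python3 - <<'E'
from h import *
im=get_image('wrist')
for p in [(95,125,22),(95,-125,22),(95,0,22),(-95,125,22),(0,125,22)]: print(p,np.round(proj(im,st(*p[:2])+[p[2]])))
A=im['color'][110:320,80:390];save(cv2.resize(A,None,fx=2.5,fy=2.5,interpolation=3),'c2')
E
```

```text
(95, 125, 22) [163. 146.]
(95, -125, 22) [369. 146.]
(95, 0, 22) [266. 146.]
(-95, 125, 22) [ 98. 310.]
(0, 125, 22) [136. 214.]
```

View pics/c2.png

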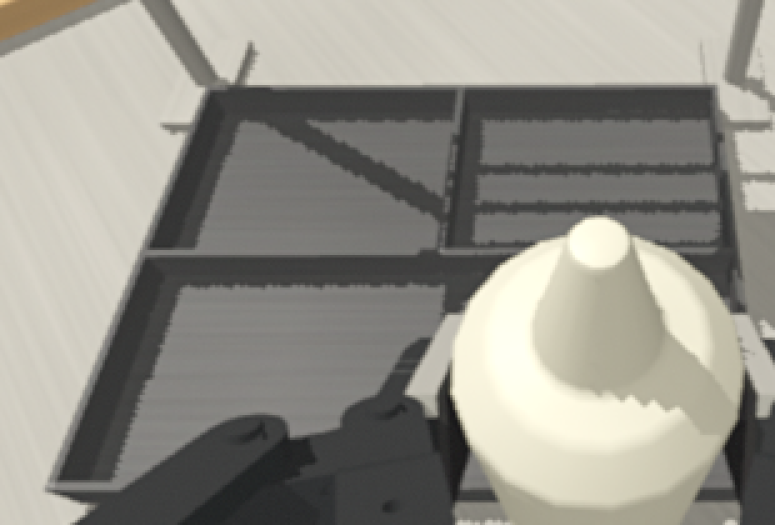

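>>> play_rows(linear=[[0.7,0,0.9],[2.1,0,2.7],[3.5,0,4.6],[4.9,0,6.4],[6.2,0,8.2],[7.4,0,9.8],[8.1,0,10.7],[8.3,0,11],[8.3,0,11],[7.9,0,11.4],[7.1,0,12.1],[6.5,0,12.6],[6.2,0,12.9],[6.05,0,13.05],[6.05,0,13.05],[6.05,0,13.05]], delta_rot=[[0,0,0],[0,0,0],[0,0,0],[0,0,0],[0,0,0],[0,0,0],[0,0,0],[0,0,0],[0,0,0],[0,0,0],[0,0,0],[0,0,0],[0,0,0],[0,0,0],[0,0,0],[0,0,0]])

```text
time: 12.58
tcp_pos: [621.6, 266.8, 88.5]
ee_rot: [0.827, 0.389, 0.368, -0.173]
force: [0.3, 0.3, -2.8]
grip_width: 48.7
```

```bash
python3 - <<'E'
from h import *
g=gp();print(g)
plan((st(37,-63)+[98],50.4,48,0))
E
```

```text
[612.5741899  255.97090872 101.24612308]
t 12.57 tcp [621.6 266.8  88.5] j [-0.    0.37  1.94  1.27  0.64 -0.31] w 48.7 F [ 0.3  0.3 -2.8]
lin [-0.26, -0.03, 0.19] rot [0.0, 0.0, -0.0] -> [621. 267.  85.]
```

>>> play_rows(linear=[[-0.07,0,0.07],[-0.15,0,0.13],[-0.22,0,0.2],[-0.26,0,0.23],[-0.26,0,0.23]], delta_rot=[[0,0,0],[0,0,0],[0,0,0],[0,0,0],[0,0,0]])

```text
time: 13.2
tcp_pos: [621.8, 267.1, 85.8]
ee_rot: [0.826, 0.389, 0.368, -0.174]
force: [-2.4, -0.7, 2.5]
grip_width: 48.2
```

>>> play_rows(linear=[[0,0,0],[0,0,0],[0,0,0],[0,0,0],[0,0,0],[0,0,0]], delta_rot=[[0,0,0],[0,0,0],[0,0,0],[0,0,0],[0,0,0],[0,0,0]], claw=-1)

```text
time: 13.95
tcp_pos: [621.8, 267.1, 85.8]
ee_rot: [0.827, 0.389, 0.368, -0.174]
force: [0.0, 0.2, -0.5]
grip_width: 85.4
```

>>> play_rows(linear=[[0,0,-1],[0,0,-3],[0,0,-6],[0,0,-9],[0,0,-12],[0,0,-15],[0,0,-17],[0,0,-17]], delta_rot=[[0,0,0],[0,0,0],[0,0,0],[0,0,0],[0,0,0],[0,0,0],[0,0,0],[0,0,0]])

```text
time: 14.95
tcp_pos: [541.7, 168.6, 201.0]
ee_rot: [0.826, 0.388, 0.37, -0.172]
force: [0.0, -0.5, 0.0]
grip_width: 85.3
```

```bash
python3 - <<'E'
from h import *
im=get_image('wrist');p=st(37,-63);m=masknear(im,'bottle_a',p+[80])
if m is not None:
    q,c=fit(lambda i,p:sil(i,BOT,p,5),[im],[m],np.array(p),np.array([8,8]));d=q-[SX,SY];print(q,c,'stand',np.cos(SA)*d[0]+np.sin(SA)*d[1],-np.sin(SA)*d[0]+np.cos(SA)*d[1])
print([np.round(proj(im,st(x,y)+[22])) for x,y in [(95,125),(95,-125),(0,125),(-95,125),(-95,-125)]])
save(im,'p1')
plan(([430,0,230],0,30,0),([499.5,-320.5,93],-10,48,110))
E
```

```text
[612.99314766 255.99169366] 0.026318595393801537 stand 37.63776841953678 -63.59118734405831
[array([182., 187.]), array([360., 187.]), array([162., 251.]), array([135., 336.]), array([376., 336.])]
t 15.05 tcp [541.2 169.6 199.4] j [-0.25 -0.02  2.1   1.01  0.92 -0.15] w 85.5 F [-0.5  0.1  0.5]
lin [-12.01, 2.99, -15.48] rot [-31.8, -16.9, 39.3] -> [440.   0. 214.]
lin [-32.62, 22.18, -29.5] rot [-44.9, -0.0, 40.4] -> [ 433. -309.  154.]
```

View pics/p1.png

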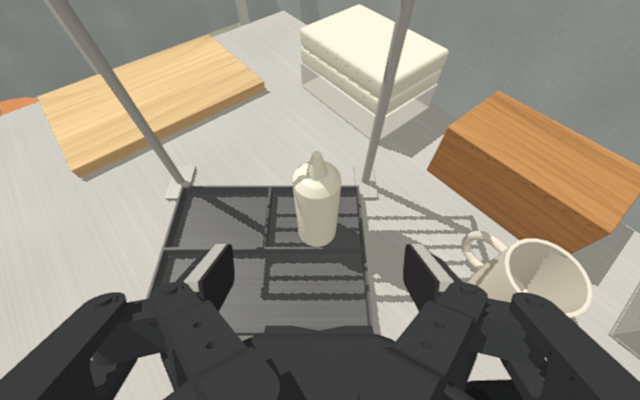

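>>> play_rows(linear=[[-2,0.5,-2.6],[-4,1,-5.2],[-6,1.5,-7.8],[-8,2,-10.3],[-10,2.5,-12.9],[-12,3,-15.5],[-16,7,-18],[-20,11,-21],[-24,15,-24],[-28,18.5,-27],[-32.6,22.2,-29.5],[-32.6,22.2,-29.5],[-32.6,22.2,-29.5],[-32.6,22.2,-29.5]], delta_rot=[[-5.3,-2.8,6.5],[-10.6,-5.6,13],[-15.9,-8.4,19.6],[-21.2,-11.2,26],[-26.5,-14,32.7],[-31.8,-16.9,39.3],[-34,-14,39.5],[-37,-11,39.7],[-39,-8,40],[-41,-5,40.2],[-43,-2,40.4],[-44.9,0,40.4],[-44.9,0,40.4],[-44.9,0,40.4]])

```text
time: 16.8
tcp_pos: [433.5, -307.9, 153.9]
ee_rot: [0.91, -0.079, 0.405, 0.035]
force: [0.9, -0.5, -0.9]
grip_width: 85.7
```

```bash
python3 - <<'E'
from h import *
im=get_image('wrist');m=masknear(im,'bottle_a',[499.5,-320.5,75]);q=[499.5,-320.5]
if m is not None:
    q,c=fit(lambda i,p:sil(i,BOT,p),[im],[m],np.array(q),np.array([8,8]));print(q,c,im['color'][m].mean(0))
plan(([499.5,-320.5,93],-10,48,0),([499.5,-320.5,93],0,48,0),(list(q)+[93],-5,48,110),(list(q)+[93],-5,48,0))
E
```

```text
[ 499.85556093 -322.14872283] 0.02615083251714006 [214.05817826 210.49951028 189.65249755]
t 16.9 tcp [ 433.8 -308.1  154.8] j [-1.18 -0.05  2.25  1.12  0.78 -0.22] w 85.8 F [0.  0.5 0.4]
lin [-0.13, 0.09, 11.0] rot [-0.0, -0.1, 0.1] -> [ 513. -323.   80.]
lin [-0.14, -0.16, 10.99] rot [7.4, -0.1, -6.6] -> [ 514. -320.   80.]
lin [-0.06, 0.82, 0.07] rot [3.7, -0.1, -3.3] -> [ 432. -316.  154.]
lin [-0.09, 0.12, 11.04] rot [3.7, -0.1, -3.3] -> [ 514. -323.   80.]
```

>>> play_rows(linear=[[0,0.2,2],[-0.1,0.2,5],[-0.1,0.2,8],[-0.1,0.2,10],[-0.1,0.2,11],[-0.1,0.2,11],[-0.1,0.2,11]], delta_rot=[[0,0,0],[0,0,0],[0,0,0],[0,0,0],[0,0,0],[0,0,0],[0,0,0]])

```text
time: 17.77
tcp_pos: [513.4, -324.2, 81.4]
ee_rot: [0.91, -0.079, 0.406, 0.036]
force: [0.5, 0.4, 0.1]
grip_width: 85.3
```

>>> play_rows(linear=[[0,0,0],[0,0,0],[0,0,0],[0,0,0],[0,0,0],[0,0,0]], delta_rot=[[0,0,0],[0,0,0],[0,0,0],[0,0,0],[0,0,0],[0,0,0]], claw=1, grip_force=60)

```text
time: 18.52
tcp_pos: [513.8, -324.7, 82.1]
ee_rot: [0.909, -0.079, 0.407, 0.036]
force: [-2.8, 1.4, 6.8]
grip_width: 48.1
```

```bash
python3 - <<'E'
from h import *
g=gp();print(g,st(-110,63))
plan((list(g[:2])+[g[2]+120],-10,48,0),([440,-50,g[2]+120],20,48,0),(st(-110,63)+[g[2]+110],50.4,48,0))
E
```

```text
[ 499.82485232 -322.19646783   94.8134477 ] [np.float64(421.3568247675211), np.float64(222.85924540562394)]
t 18.52 tcp [ 513.8 -324.7   82.1] j [-1.01  0.26  2.13  1.41  0.59 -0.44] w 48.1 F [-2.8  1.4  6.8]
lin [8.94, 0.02, -8.0] rot [0.0, -0.2, 0.1] -> [ 514. -325.  202.]
lin [1.8, -26.46, -16.07] rot [22.3, -0.2, -19.9] -> [453. -45. 202.]
lin [-3.61, -53.54, -20.7] rot [45.0, -0.1, -40.2] -> [430. 234. 192.]
```

>>> play_rows(linear=[[1.2,0,-1],[3.5,0,-3.1],[6,0,-5.4],[8,0,-7.2],[8.9,-0.5,-8],[8,-3.5,-9],[7,-6.6,-9.9],[6,-10,-11],[5,-14,-12.3],[4,-18,-13.6],[2.9,-22.2,-14.8],[1.8,-26.5,-16.1],[1.8,-26.5,-16.1],[1.8,-26.5,-16.1]], delta_rot=[[0,0,0],[0,0,0],[0,0,0],[0,0,0],[0.4,0,-0.4],[3,0,-2.6],[5.6,0,-5],[8.5,0,-7.5],[11.8,0,-10.5],[15.2,0,-13.5],[18.7,0,-16.7],[22.3,-0.2,-19.9],[22.3,-0.2,-19.9],[22.3,-0.2,-19.9]])

```text
time: 20.27
tcp_pos: [452.8, -44.9, 201.6]
ee_rot: [0.9, 0.158, 0.4, -0.07]
force: [0.5, -1.2, -3.4]
grip_width: 48.4
```

```bash
python3 - <<'E'
from h import *
g=gp();print(g)
plan((st(-110,63)+[205],50.4,48,0),(st(-110,63)+[145],50.4,48,0))
E
```

```text
[439.50340681 -49.67735325 214.31585231]
t 20.27 tcp [452.8 -44.9 201.6] j [-0.83 -0.37  2.37  0.95  1.   -0.08] w 48.4 F [ 0.5 -1.2 -3.4]
lin [4.28, -26.96, 6.1] rot [22.6, 0.1, -20.4] -> [430. 234. 192.]
lin [-0.17, -26.96, 10.13] rot [22.6, 0.1, -20.4] -> [430. 234. 132.]
```

>>> play_rows(linear=[[0.4,-2.7,0.6],[0.9,-5.4,1.2],[1.3,-8.1,1.8],[1.7,-10.8,2.4],[2.1,-13.5,3],[2.6,-16.2,3.6],[3,-18.9,4.3],[3.4,-21.6,4.9],[3.8,-24.3,5.5],[4.2,-26.3,6],[4.3,-27,6.1],[4.3,-27,6.1]], delta_rot=[[2.3,0,-2],[4.5,0,-4.1],[6.8,0,-6.1],[9,0,-8.1],[11.3,0,-10.2],[13.6,0,-12.2],[15.8,0,-14.3],[18,0,-16.3],[20.4,0,-18.4],[22,0.1,-19.9],[22.6,0.1,-20.4],[22.6,0.1,-20.4]])

```text
time: 21.78
tcp_pos: [430.6, 233.8, 192.1]
ee_rot: [0.827, 0.389, 0.368, -0.173]
force: [-0.2, -0.4, -3.6]
grip_width: 48.7
```

```bash
python3 - <<'E'
from h import *
g=gp();print(g)
plan((st(-80,63)+[140],50.4,48,0),(st(38,63)+[134],50.4,48,0),(st(38,63)+[102],50.4,48,0))
E
```

```text
[421.62052703 222.94457745 204.87467985]
t 21.77 tcp [430.6 233.8 192.1] j [-0.12 -0.28  2.34  0.99  0.84 -0.03] w 48.7 F [-0.2 -0.4 -3.6]
lin [-2.82, -0.02, 6.56] rot [0.0, 0.1, -0.0] -> [449. 257. 127.]
lin [4.64, -0.04, 15.72] rot [0.0, 0.1, -0.0] -> [525. 348. 121.]
lin [2.27, -0.04, 17.86] rot [0.0, 0.1, -0.0] -> [525. 348.  89.]
```

>>> play_rows(linear=[[-0.5,0,1.2],[-1.5,0,3.5],[-2.4,0,5.6],[-2.8,0,6.6],[-2.2,0,7.3],[-1,0,8.8],[0.3,0,10.4],[1.6,0,12],[2.9,0,13.6],[4,0,14.9],[4.6,0,15.7],[4.6,0,15.7],[4.3,0,16],[3.5,0,16.7],[2.8,0,17.4],[2.4,0,17.7],[2.3,0,17.85],[2.3,0,17.85]], delta_rot=[[0,0,0],[0,0,0],[0,0,0],[0,0,0],[0,0,0],[0,0,0],[0,0,0],[0,0,0],[0,0,0],[0,0,0],[0,0,0],[0,0,0],[0,0,0],[0,0,0],[0,0,0],[0,0,0],[0,0,0],[0,0,0]])

```text
time: 24.02
tcp_pos: [525.1, 347.6, 89.7]
ee_rot: [0.827, 0.389, 0.368, -0.173]
force: [-0.0, 0.3, -3.7]
grip_width: 48.6
```

>>> play_rows(linear=[[-0.06,0,0.06],[-0.12,0,0.11],[-0.18,0,0.16],[-0.18,0,0.16]], delta_rot=[[0,0,0],[0,0,0],[0,0,0],[0,0,0]])

```text
time: 24.52
tcp_pos: [525.0, 347.6, 87.2]
ee_rot: [0.827, 0.389, 0.368, -0.173]
force: [0.9, -0.2, -4.0]
grip_width: 48.7
```

>>> play_rows(linear=[[-0.07,0,0.07],[-0.15,0,0.13],[-0.15,0,0.13]], delta_rot=[[0,0,0],[0,0,0],[0,0,0]])

```text
time: 24.9
tcp_pos: [525.7, 348.3, 87.3]
ee_rot: [0.826, 0.389, 0.369, -0.174]
force: [-6.5, -4.9, 9.7]
grip_width: 48.5
```

Contact with the floor; release and retreat.

>>> play_rows(linear=[[0,0,0],[0,0,0],[0,0,0],[0,0,0],[0,0,0],[0,0,0]], delta_rot=[[0,0,0],[0,0,0],[0,0,0],[0,0,0],[0,0,0],[0,0,0]], claw=-1)

```text
time: 25.65
tcp_pos: [525.7, 348.3, 87.2]
ee_rot: [0.826, 0.389, 0.369, -0.174]
force: [-0.1, 1.0, 0.3]
grip_width: 85.0
```

>>> play_rows(linear=[[0,0,-1],[0,0,-3],[0,0,-6],[0,0,-9],[0,0,-12],[0,0,-14],[0,0,-14]], delta_rot=[[0,0,0],[0,0,0],[0,0,0],[0,0,0],[0,0,0],[0,0,0],[0,0,0]])

```text
time: 26.52
tcp_pos: [459.5, 267.2, 182.1]
ee_rot: [0.826, 0.388, 0.37, -0.173]
force: [-0.0, 0.7, 0.2]
grip_width: 85.3
```

```bash
cat >> h.py <<'E'
def chk(im,l,pr,p,dz=5):
    m=masknear(im,l,list(p)+[dz+pr[-1][0]*.5])
    if m is None: print(l,'none');return
    q,c=fit(lambda i,p:sil(i,pr,p,dz),[im],[m],np.array(p,float),np.array([8,8]));d=q-[SX,SY];print(l,q,c,'stand',np.cos(SA)*d[0]+np.sin(SA)*d[1],-np.sin(SA)*d[0]+np.cos(SA)*d[1])
E
python3 - <<'E'
from h import *
im=get_image('wrist');chk(im,'bottle_a',BOT,st(38,63));chk(im,'bottle_a',BOT,st(38,-63));save(im,'p2')
plan(([430,-20,200],5,40,0),([530.5,-153,40],0,42,110))
E
```

```text
bottle_a none
bottle_a [613.53524632 255.63655182] 0.0891675560298826 stand 37.70944558015792 -64.23528288950097
t 26.68 tcp [459.1 268.  180.3] j [ 0.   -0.15  2.27  1.06  0.72 -0.04] w 85.3 F [-0.8  0.  -0.3]
lin [-15.09, 17.0, -17.6] rot [-31.6, -7.7, 32.6] -> [442. -19. 185.]
lin [-26.61, 27.67, -18.79] rot [-35.7, -5.7, 35.6] -> [ 470. -153.  108.]
```

View pics/p2.png

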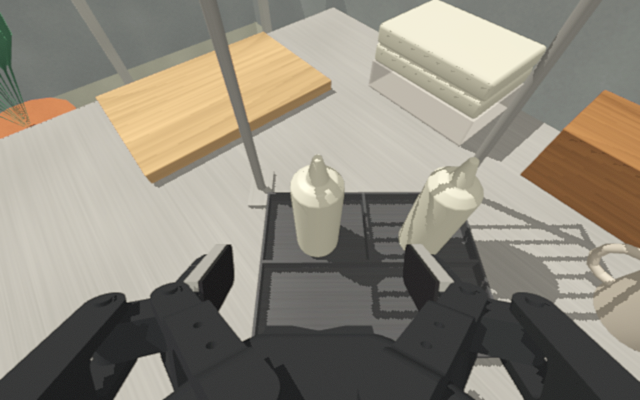

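>>> play_rows(linear=[[-2.2,2.4,-2.6],[-4.4,4.8,-5.1],[-6.5,7.3,-7.6],[-8.7,9.7,-10.1],[-10.8,12.1,-12.6],[-13,14.6,-15.1],[-15.1,17,-17.6],[-18,19.6,-17.9],[-20.8,22.3,-18.2],[-23.7,25,-18.5],[-26.6,27.7,-18.8],[-26.6,27.7,-18.8],[-26.6,27.7,-18.8]], delta_rot=[[-4.5,-1.1,4.7],[-9,-2.2,9.3],[-13.5,-3.3,14],[-18,-4.4,18.6],[-22.6,-5.5,23.3],[-27,-6.6,28],[-31.6,-7.7,32.6],[-31.6,-7.7,32.6],[-31.6,-7,32.6],[-31.6,-6,32.6],[-31,-6,32],[-30.5,-6,31],[-30.5,-6,31]])

```text
time: 28.3
tcp_pos: [469.6, -152.4, 106.9]
ee_rot: [0.933, 0.055, 0.354, -0.025]
force: [0.0, 0.7, -0.2]
grip_width: 85.3
```

```bash
python3 - <<'E'
from h import *
im=get_image('wrist');chk(im,'jar',JAR,(530.5,-153),0)
plan(([530.5,-153,42],6,42,60),([530.5,-153,42],6,42,0))
E
```

```text
jar [ 530.79174423 -154.14569855] 0.03202308960967565 stand -330.84578368950866 -261.5548785487558
t 28.4 tcp [ 469.8 -152.   107.8] j [-0.88 -0.04  2.31  1.02  0.72 -0.18] w 85.7 F [ 0.3  0.  -0.1]
lin [0.1, 0.81, 4.81] rot [-0.9, 0.3, 0.5] -> [ 503. -156.   72.]
lin [0.13, 0.9, 10.81] rot [-0.9, 0.3, 0.5] -> [ 543. -152.   28.]
```

>>> play_rows(linear=[[0.1,0.4,1],[0.1,0.9,3],[0.1,1,5.5],[0.1,1,8],[0.1,1,10],[0.1,1,10.8],[0.1,1,10.8],[0.1,1,10.8]], delta_rot=[[0,0,0],[-0.9,0.3,0.5],[-0.9,0.3,0.5],[-0.9,0.3,0.5],[-0.9,0.3,0.5],[-0.9,0.3,0.5],[-0.9,0.3,0.5],[-0.9,0.3,0.5]])

```text
time: 29.4
tcp_pos: [543.0, -152.7, 28.3]
ee_rot: [0.932, 0.049, 0.358, -0.018]
force: [-0.7, 0.1, -0.3]
grip_width: 85.4
```

>>> play_rows(linear=[[0,0,0],[0,0,0],[0,0,0],[0,0,0],[0,0,0],[0,0,0]], delta_rot=[[0,0,0],[0,0,0],[0,0,0],[0,0,0],[0,0,0],[0,0,0]], claw=1, grip_force=60)

```text
time: 30.15
tcp_pos: [543.3, -153.0, 29.3]
ee_rot: [0.932, 0.049, 0.359, -0.018]
force: [-3.9, -0.0, 7.0]
grip_width: 54.2
```

```bash
python3 - <<'E'
from h import *
g=gp();print(g,st(-47,0))
plan((list(g[:2])+[g[2]+90],6,42,0),(st(-60,0)+[g[2]+90],45,42,0))
E
```

```text
[ 530.6703117  -154.30076484   43.38148746] [np.float64(510.0538962226667), np.float64(231.27527269174846)]
t 30.15 tcp [ 543.3 -153.    29.3] j [-0.72  0.3   2.18  1.39  0.52 -0.46] w 54.2 F [-3.9 -0.   7. ]
lin [6.03, 0.01, -6.68] rot [0.1, -0.1, 0.1] -> [ 543. -153.  119.]
lin [6.64, -38.44, -6.2] rot [26.2, -0.1, -28.9] -> [511. 230. 119.]
```

>>> play_rows(linear=[[0.8,0,-0.9],[2.4,0,-2.7],[4.2,0,-4.6],[5.6,0,-6.2],[6,-1.2,-6.7],[6.1,-4.5,-6.6],[6.1,-8,-6.6],[6.2,-11.5,-6.6],[6.2,-15,-6.5],[6.3,-18.5,-6.5],[6.3,-22,-6.4],[6.4,-25.5,-6.4],[6.5,-29,-6.3],[6.5,-32.5,-6.3],[6.6,-35.8,-6.2],[6.6,-37.8,-6.2],[6.65,-38.4,-6.2],[6.65,-38.4,-6.2],[6.65,-38.4,-6.2]], delta_rot=[[0,0,0],[0,0,0],[0,0,0],[0,0,0],[0.8,0,-0.9],[3,0,-3.4],[5.5,0,-6],[7.8,0,-8.6],[10.2,0,-11.3],[12.6,0,-13.9],[15,0,-16.5],[17.4,0,-19.2],[19.8,0,-21.8],[22.2,0,-24.5],[24.4,0,-27],[25.8,0,-28.5],[26.2,-0.1,-28.9],[26.2,-0.1,-28.9],[26.2,-0.1,-28.9]])

```text
time: 32.52
tcp_pos: [510.7, 229.3, 119.0]
ee_rot: [0.863, 0.357, 0.331, -0.137]
force: [-0.7, -0.5, -3.1]
grip_width: 54.4
```

```bash
python3 - <<'E'
from h import *
g=gp();print(g)
plan((st(-50,0)+[100],45,42,0),(st(-50,0)+[51],45,42,0),(st(-50,0)+[48.4],45,42,0))
im=get_image('wrist');print([np.round(r['xyz']) for r in recognise(im,'bottle_a')])
E
```

```text
[501.73174106 220.30055523 133.1091117 ]
t 32.52 tcp [510.7 229.3 119. ] j [-0.02  0.06  2.18  1.02  0.6  -0.01] w 54.4 F [-0.7 -0.5 -3.1]
lin [-1.42, -0.16, 3.17] rot [-0.0, 0.0, -0.1] -> [517. 238.  86.]
lin [-4.69, -0.15, 6.82] rot [-0.0, 0.0, -0.1] -> [517. 238.  37.]
lin [-4.87, -0.15, 7.01] rot [-0.0, 0.0, -0.1] -> [517. 238.  34.]
[array([621.,  20.,  33.]), array([509., 320., 113.]), array([598., 248., 115.]), array([558., 313.,   5.])]
```

>>> play_rows(linear=[[-0.5,0,1],[-1.4,-0.15,3.2],[-2.2,-0.15,4.1],[-3.1,-0.15,5.1],[-3.9,-0.15,6],[-4.4,-0.15,6.5],[-4.65,-0.15,6.8],[-4.7,-0.15,6.82],[-4.8,-0.15,6.9],[-4.87,-0.15,7],[-4.87,-0.15,7]], delta_rot=[[0,0,0],[0,0,0],[0,0,0],[0,0,0],[0,0,0],[0,0,0],[0,0,0],[0,0,0],[0,0,0],[0,0,0],[0,0,0]])

```text
time: 34.0
tcp_pos: [517.5, 237.8, 34.8]
ee_rot: [0.863, 0.357, 0.331, -0.137]
force: [-0.1, 0.7, -1.6]
grip_width: 54.1
```

>>> play_rows(linear=[[-0.07,0,0.07],[-0.14,0,0.14],[-0.14,0,0.14]], delta_rot=[[0,0,0],[0,0,0],[0,0,0]])

```text
time: 34.38
tcp_pos: [517.9, 238.0, 34.3]
ee_rot: [0.862, 0.357, 0.332, -0.137]
force: [-8.3, -5.0, 11.5]
grip_width: 54.0
```

>>> play_rows(linear=[[0,0,0],[0,0,0],[0,0,0],[0,0,0],[0,0,0],[0,0,0]], delta_rot=[[0,0,0],[0,0,0],[0,0,0],[0,0,0],[0,0,0],[0,0,0]], claw=-1)

```text
time: 35.12
tcp_pos: [517.8, 238.0, 34.2]
ee_rot: [0.862, 0.357, 0.332, -0.138]
force: [-0.5, -0.7, -0.1]
grip_width: 85.3
```

>>> play_rows(linear=[[0,0,-1],[0,0,-3],[0,0,-6],[0,0,-9],[0,0,-12],[0,0,-14],[0,0,-14],[0,0,-14]], delta_rot=[[0,0,0],[0,0,0],[0,0,0],[0,0,0],[0,0,0],[0,0,0],[0,0,0],[0,0,0]])

```text
time: 36.12
tcp_pos: [451.3, 171.7, 137.8]
ee_rot: [0.862, 0.357, 0.332, -0.137]
force: [0.0, 0.7, -0.4]
grip_width: 85.3
```

```bash
python3 - <<'E'
from h import *
im=get_image('wrist');chk(im,'jar',JAR,st(-50,0));chk(im,'bottle_a',BOT,st(38,-63));chk(im,'bottle_a',BOT,st(38,63))
im2=get_image('scene');chk(im2,'jar',JAR,st(-50,0))
o=np.hstack([im['color'],cv2.resize(im2['color'][85:260,280:500],(503,400),interpolation=3)]);save(cv2.resize(o,(800,280)),'e1')
for l in ['mug','can','mill','tumbler','dipbowl','spatula']: print(l,[np.round(r['xyz']) for r in recognise(im2,l)][:1])
plan()
E
```

```text
jar [509.17889032 228.8097243 ] 0.04860945688423059 stand -49.45780501970406 -0.896525907629389
bottle_a [614.93930573 256.72603127] 0.0449438202247191 stand 39.44374780693325 -64.62328298928361
bottle_a [518.46145899 338.919325  ] 0.026913875598086126 stand 41.32234443088687 62.1054955956771
jar [510.23820314 231.59740779] 0.0891566265060241 stand -46.63428659865182 0.06319624011190683
mug [array([726.,  54.,  48.])]
can []
mill [array([710., -83.,  87.])]
tumbler [array([ 666., -411.,   63.])]
dipbowl [array([ 367., -141.,   20.])]
spatula [array([332.,  36.,   0.])]
t 36.73 tcp [451.4 171.7 138. ] j [-0.22 -0.15  2.32  0.95  0.77 -0.07] w 85.5 F [-0.1 -0.3 -0.2]
```

View pics/e1.png

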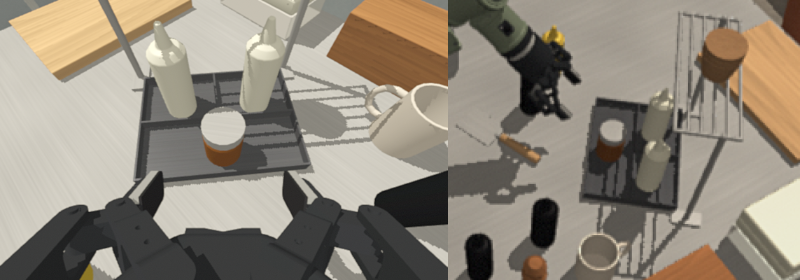

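>>> play_rows(linear=[[1,0,-1.1],[2.5,0,-2.7],[4,0,-4.4],[5.3,0,-5.9],[5.3,0,-5.9],[5.3,0,-5.9]], delta_rot=[[0,0,0],[0,0,0],[0,0,0],[0,0,0],[0,0,0],[0,0,0]])

```text
time: 37.48
tcp_pos: [450.6, 171.6, 216.3]
ee_rot: [0.862, 0.357, 0.332, -0.138]
force: [1.3, 0.2, -1.3]
grip_width: 85.5
```

```bash
python3 - <<'E'
from h import *
plan();im=get_image('top');print('can',[np.round(r['xyz']) for r in recognise(im,'can')][:1]);chk(im,'jar',JAR,st(-50,0));print(close_job())
E
```

```text
t 37.48 tcp [450.6 171.6 216.3] j [-0.22 -0.33  2.25  0.78  0.93  0.18] w 85.5 F [ 1.3  0.2 -1.3]
can [array([ 702., -223.,  103.])]
jar [508.18823442 229.12590548] 0.11724137931034483 stand -49.84530942888198 0.06846631181156226
the job is handed in; nothing more can be done
None
```

The stand is loaded and the job is handed in at about 38 s. One white bottle went in the right back bay, then the other in the left, and only then the jar in the front bay. Each was lowered until the wrist felt the tray floor, then released.

Last measured positions against the bay centres, in mm. The stand pose they rest on agreed with the images to about 3 mm.

| Thing | Measured | Off the bay's centre | Limits |
|---|---|---|---|
| Right bottle | (39, -65) | 8 front to back, 4 sideways | 24, 40 |
| Left bottle | (41, 62) | 6 front to back, 1 sideways | 24, 40 |
| Jar | (-49.5, -1) | 2.5 front to back, 1 sideways | 21, 98 |

- **Upright and clear:** all three look upright in the last wrist picture, the gripper is open and clear, and the tool force is about 0–2 N.
- **Other things on the counter:** all six were found where they started, within about 5 mm.
- **What disagreed:**
  - The wrist, scene and top cameras place the jar up to about 3 mm apart.
  - The first wrist check missed the left bottle; the last one found it.
  - The last scene picture missed the can, but the top camera found it in place.
- **Extra step:** I let go of the first bottle once and gripped it again at a steeper lean, for more clearance under the shelf.

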